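# Clear the light path and hold the test cell in it

### The job

Two of the three pipe cups have been left in the light path of the home-made clarity meter: clear it by nesting the cups in size order where the large cup stands, the medium one inside the large one and the small one inside the medium one, all upright and fully down. Then pick up the clear test cell by its two frosted faces only, never touching its clear windows, and hold it upright in the air in the light path, about midway between lamp and sensor, with the middle of its windows on the line of light and the windows squarely facing lamp and sensor. Finish while still holding it there, and leave everything else on the table alone.

Things in the scene. Friction and masses are not known exactly. Their poses are not given: they have to be found in the camera images.
- light (a point): the point on the meter's line of light midway between lamp and sensor, 100 mm above the table, over a white line across the board; this is where the middle of the cell's windows belongs. y of this frame runs along the light (from sensor to lamp), z is up, x is level across the light
- meter: clarity meter, fixed: dark board 110 (x) by 380 mm (y), 12 mm thick; a cream lamp tube with yellow lens (+y end) and a teal sensor tube with black and red eye (-y end) face each other along y across a gap of 180 mm, on grey blocks; tubes up to 54 mm thick, axis 100 mm above the table. Origin on the table under the board's middle; axes as light
- large_cup: large cup: short cream-white round cup made of pipe, outside diameter 92 mm, 50 mm high, wall 4 mm, inner diameter 84 mm, floor 5 mm thick, open upwards, standing on the table to one side of the meter; origin at the centre of its underside, z up
- medium_mid (a point): medium cup: grey round pipe cup, outside diameter 60 mm, 90 mm high, wall 4 mm, inner diameter 52 mm, floor 5 mm thick, open upwards; stands on the board in the gap, at the lamp or sensor end. Point on its axis half-way up, 45 mm above its underside; z along its axis. Nested, its rim stands 45 mm above the large cup's
- small_mid (a point): small cup: orange narrow round pipe cup, outside diameter 36 mm, 130 mm high, wall 3 mm, floor 5 mm, open upwards; stands on the board in the gap, at the other end from the medium cup. Point on its axis half-way up, 65 mm above its underside; z along its axis. Nested, its rim stands 45 mm above the medium cup's
- cell_mid (a point): test cell: upright block 32 (x) by 38 (y) by 100 mm high, about 160 g, flat black lid; on the table, on the other side of the meter from the large cup. Its +x and -x faces are the clear bluish windows; its +y and -y faces are whitish frosted plates (32 mm wide, 94 mm high, 38 mm apart), the only ones to grip. Point at its centre, 50 mm up, the middle of the windows; z up
- elbow: white pipe elbow, two 44 mm thick arms 50 mm long, lying flat; origin under its corner; not part of the job, to be left alone
- tee: white pipe tee, 100 mm by 60 mm, 40 mm high, lying flat; origin under its centre; not part of the job, to be left alone
- coupling: white open pipe ring, 60 mm across, 40 mm high (no floor; it is not one of the cups); origin at its underside; not part of the job, to be left alone
- bushing: black open ring, 48 mm across, 22 mm high; origin at its underside; not part of the job, to be left alone
- tape_measure: yellow tape measure, 70 x 45 mm, 60 mm high; origin under its centre; not part of the job, to be left alone
Not all that is in view belongs to the job. What is shaped like the part that bears medium_mid but blue or red is not meant.

How it is judged (in metres and radians):
On the way, in this order (a step that is already met when the one before it is completed fails the run):
1. the three cups are nested in size order on the table, clear of the light path, with the cell not yet lifted (horizontal distance between medium_mid and large_cup below 0.013 m and z of medium_mid in the frame of large_cup below 0.056 m and horizontal distance between small_mid and medium_mid below 0.013 m and z of small_mid in the frame of medium_mid below 0.031 m and angle between large_cup's own z axis and vertical below 0.1 rad and angle between each of medium_mid, small_mid's own z axis and vertical below 0.12 rad and height (world z) of large_cup below 0.006 m and horizontal distance between large_cup and light above 0.12 m and contact force between the fingers and small_cup below 0.1 N and contact force between the fingers and medium_cup below 0.1 N and height (world z) of cell_mid below 0.055 m), for 0.2 s.
2. the cell is held by its frosted faces, lifted off the table (contact force between the fingers and cell_c1 above 0.5 N and contact force between the fingers and cell_c2 above 0.5 N and height (world z) of cell_mid above 0.07 m), for 0.2 s.
At the end, for the whole second after the job is handed in: cups nested in size order on the table (axes within 13 mm, fully down within 6 mm), 120 mm clear of the light; fingers press both frosted faces; cell centre within 9 mm of the light sideways, 14 mm in height, 30 mm along it; square within 0.16 rad, upright within 0.14; only the fingers carry it (horizontal distance between medium_mid and large_cup below 0.013 m and z of medium_mid in the frame of large_cup below 0.056 m and horizontal distance between small_mid and medium_mid below 0.013 m and z of small_mid in the frame of medium_mid below 0.031 m and angle between large_cup's own z axis and vertical below 0.1 rad and angle between each of medium_mid, small_mid's own z axis and vertical below 0.12 rad and height (world z) of large_cup below 0.006 m and horizontal distance between large_cup and light above 0.12 m and contact force between the fingers and cell_c1 above 0.5 N and contact force between the fingers and cell_c2 above 0.5 N and x of cell_mid in the frame of light between -0.009 and 0.009 m and y of cell_mid in the frame of light between -0.03 and 0.03 m and z of cell_mid in the frame of light between -0.014 and 0.014 m and angle between the x axis of cell_mid and the y axis of light, either way round below 0.16 rad and angle between cell_mid's own z axis and vertical below 0.14 rad and height (world z) of cell_mid above 0.08 m and contact force between cell and meter below 0.1 N and contact force between cell and large_cup below 0.1 N); the arm keeps its last pose, push and grip.
It fails at once if the fingers touch the clear part of the cell (contact force between the fingers and cell_c0 above 0.5 N).
It fails at once if the cell is tipped over (angle between cell_mid's own z axis and vertical above 0.6 rad).
It fails at once if a bystander is disturbed (moved more than 30 mm) (distance of any of elbow, tee, coupling, bushing, tape_measure from where it was at the start of the episode above 0.03 m).
It also fails if it takes over 72 s, if anything falls off the work surface, if the arm or the gripper's body presses on something with over 40 N, if the wrist force passes 120 N, or if a joint passes its speed limit or range.

### The arm

A 7-joint arm with a two-finger parallel gripper is mounted at the origin on the work surface. World frame = base frame: x ahead of the robot, y to its left, z up, the work surface at z = 0. Lengths are in mm, angles in rad, forces in N, time in s.
With the tool pointing down it reaches from about 400 to 850 mm from the base axis. Payload 4.5 kg.
Tool frame: the origin (TCP) lies where the fingers leave the gripper's body, on its centre line; the fingertips stand 73 mm ahead of it and the grasp point (between the pads) lies 54 mm ahead of it (ctrl.finger_overhang is the distance from the TCP to the fingertips, in mm); x points along the fingers, z is the direction in which the jaws open and shut, and the axes are right-handed (so a half turn about x gives the same grasp; the last joint's range is limited). The gripper opens to 85 mm and grips with 20 to 120 N. Pads are 22 mm wide; open, the fingers measure 114 mm over their backs; the gripper's body (76 mm by 85 mm) begins 54 mm behind the grasp point. The pads swing forward as they close: fully open they stand 13 mm farther back than shut.
Start: joints at [-1.084, 0.689, -0.195, 1.565, 0.157, 0.902, -0.215], TCP at [273.412, 562.044, 303.917] pointing down, gripper open.
Joint ranges: [-3.01, 3.01], [-0.46, 2.08], [-1.47, 1.51], [0.13, 2.56], [-1, 4.14], [0.04, 2.09], [-2.66, 2.66]. Speed limits (rad/s): [2.57, 2.57, 3.14, 3.14, 3.14, 3.14, 3.14].

### API

Orientations are given as a 3x3 rotation matrix whose columns are the frame's x, y, z axes.
In Python, from workcell import monitor, vision, ctrl gives the robot as it stands.
- The arm moves only by the shell command python3 -m creep 'ROWS' [FORCE]. ROWS is JSON, a list of rows, each a list of 3 entries, a list of its own where there are three numbers: the closure in counts, from 0 (fully open) to 255 (shut), then the shift along the tool's x, y, z in mm, then the turn, a rotation vector about the tool's x, y, z in degrees. In form: [[grip, [x, y, z], [ax, ay, az]], ...]. A call has 1 to 8 rows; each row shifts and turns the commanded pose from where the row before left it, along the tool's axes as they then stand; what a row does not reach is not made up. A row lasts 1/10 s, in which the tool goes at most 50 mm and 8.59 degrees, less where a joint would pass 70% of its speed; a pose out of reach is approached as far as the arm can. A call with a gripper value outside its range is refused whole. The fingers move at their own pace and stop on an object; FORCE is the grip in N (left out, the last holds). Time passes only in rows, so rows that do not move let the fingers close. It gives the time, the measured TCP pose, the force and the opening at its end, in the units of the state.
- monitor.get_obs(): the state, without advancing time (a new reading comes with each control period).
- vision.get_image(name): name is "side" or "top" or "wrist"; returns a dict with "image" (480x640x3 uint8, blue, green, red), "K" (3x3 intrinsics, pixels), "rvec" (rotation vector, rad) and "tvec" (3), from world to camera coordinates, as OpenCV has them. Camera axes: x right, y down, z forward; pixel columns grow to the right and rows downward; lengths in mm; the calibration is good to about 2 mm. A picture is of the moment at which its call begins. There is no depth.
- ctrl.finish_job(): hands the job in, once; it reports no verdict.
Trained networks look in a picture, given as the dict that the camera call returned (one of the last four; its "shot" number tells which), for a name from the list of things; names that differ only in an ending like _2 or _b are one class to them, and where a whole thing is asked for, a point or a joint stands for the part that bears it (a point fixed in the world has none). Each returns a list of dicts, best first, with "conf" (0 to 1); they miss things now and then, are a little off and sometimes report something else, mostly with a low value. They report only what shows in the picture. A call takes as long as a camera call. They do not tell look-alikes from the thing itself.
- vision.spot_in(picture, thing): "box" ([left, top, right, bottom] as shares, 0 to 1, of the picture: columns of its width, rows of its height, round what is visible of it).
- vision.outline_of(picture, thing): "region" (480x640 bool, what is visible of it) and "box" ([left, top, right, bottom] as shares, 0 to 1, of the picture: columns of its width, rows of its height, round what is visible of it).
- vision.tip_of(picture, thing): "location" ([row, column] as shares, 0 to 1, of the picture: columns of its width, rows of its height: a listed point, or the origin of a listed thing).
The state is a dict: "time": time; "joint_pos": joint angles; "joint_velocities": joint speeds; "effort": joint torques, N m; "eef_pos": TCP position; "tool_rot": TCP orientation; "contact_force": force on the tool from outside, world axes, zero at the start; "moment": the same for the moment, N m; "width": finger opening in mm.
Only numpy, scipy, OpenCV 4.12 (cv2) and the standard library are available. Lean on these libraries where they do the work, as an engineer would, in place of code of your own. Each camera call takes 0.05 s, during which the arm holds its last target. There are 200 camera calls.

## Working session

There is one attempt and no reset: what is moved stays moved. The work goes in short steps, Python scripts to look and compute and a shell command to move; the robot and the scene stay as the last step left them, time stands still between calls to the robot, and variables do not carry over. Pictures are saved under pics/ and viewed, about 8 in all and at most 12, crops included, and the job is handed in when it is done.

```bash
mkdir -p pics; python3 - <<'E'
from workcell import monitor, vision, ctrl
import cv2,numpy as np
o=monitor.get_obs();print({k:np.round(v,3).tolist() for k,v in o.items()})
for n in ("side","top"):
    p=vision.get_image(n);cv2.imwrite(f"pics/{n}0.png",p["image"])
    R=cv2.Rodrigues(np.array(p["rvec"],float))[0];print(n,(-R.T@np.ravel(p["tvec"])).round(0),R.round(2).tolist(),np.array(p["K"]).round(0).tolist())
    for t in ["light","meter","large_cup","medium_mid","small_mid","cell_mid","elbow","tee","coupling","bushing","tape_measure"]:
        for d in vision.tip_of(p,t)[:3]: print(n,t,round(d["conf"],2),(np.array(d["location"])*[480,640]).round(1))
E
```

```text
{'time': 0.0, 'joint_pos': [-1.084, 0.69, -0.195, 1.566, 0.157, 0.902, -0.215], 'joint_velocities': [0.002, -0.001, -0.001, -0.0, 0.0, 0.0, -0.001], 'effort': [0.0, -53.961, -1.266, -15.854, 0.009, 0.01, -0.0], 'eef_pos': [273.221, 561.525, 303.064], 'tool_rot': [[-0.001, -0.899, 0.437], [-0.002, 0.437, 0.899], [-1.0, -0.0, -0.002]], 'contact_force': [0.326, -0.609, 0.512], 'moment': [-0.009, 0.016, -0.0], 'width': 85.032}
side [ -390. -1242.   942.] [[0.78, -0.63, -0.03], [-0.32, -0.36, -0.88], [0.54, 0.69, -0.48]] [[619.0, 0.0, 319.0], [0.0, 619.0, 244.0], [0.0, 0.0, 1.0]]
side light 0.94 [234.7 323.5]
side meter 0.81 [262.4 322.6]
side large_cup 0.73 [242.7 226.6]
side medium_mid 0.91 [280.  291.9]
side medium_mid 0.87 [241.8 314.1]
side medium_mid 0.63 [245.8 370.6]
side small_mid 0.6 [246.5 327.5]
side cell_mid 0.86 [309.5 377.1]
side elbow 0.72 [211.  255.2]
side elbow 0.43 [234.7 324.1]
side elbow 0.42 [247.  328.5]
side tee 0.68 [289.9 254.5]
side coupling 0.67 [266.9 232.4]
side bushing 0.81 [313.2 303.1]
side bushing 0.41 [212.7 257.6]
side tape_measure 0.71 [354.6 434.3]
top [ 235.  -28. 1528.] [[-0.08, -1.0, -0.0], [-0.97, 0.08, -0.21], [0.21, -0.01, -0.98]] [[625.0, 0.0, 316.0], [0.0, 625.0, 251.0], [0.0, 0.0, 1.0]]
top light 0.92 [231.5 292.8]
top meter 0.42 [268.1 436.7]
top large_cup 0.74 [309.2 175.8]
top medium_mid 0.64 [185.8 314.1]
top medium_mid 0.62 [231.6 276.3]
top medium_mid 0.61 [298.5 320.7]
top small_mid 0.7 [239.2 311.6]
top small_mid 0.31 [264.7 437.9]
top cell_mid 0.62 [263.8 434.8]
top elbow 0.72 [240.9 129.3]
top elbow 0.67 [252.9 496.1]
top tee 0.55 [335.3 294. ]
top coupling 0.48 [336.6 233.4]
top bushing 0.48 [315.8 360.2]
```

```bash
cat > h.py <<'E'
from workcell import monitor, vision, ctrl
import cv2,numpy as np
def ray(p,rc):
    R=cv2.Rodrigues(np.array(p["rvec"],float))[0];c=-R.T@np.ravel(p["tvec"])
    d=R.T@np.linalg.inv(p["K"])@[rc[1],rc[0],1.]
    return c,d
def onz(p,rc,z):
    c,d=ray(p,rc);return c+d*(z-c[2])/d[2]
def tri(a,ra,b,rb):
    c1,d1=ray(a,ra);c2,d2=ray(b,rb)
    s=np.linalg.lstsq(np.c_[d1,-d2],c2-c1,rcond=None)[0]
    q1,q2=c1+s[0]*d1,c2+s[1]*d2
    return (q1+q2)/2,np.linalg.norm(q1-q2)
def proj(p,X):
    return cv2.projectPoints(np.array(X,float).reshape(-1,1,3),np.array(p["rvec"],float),np.array(p["tvec"],float),np.array(p["K"],float),None)[0][:,0,::-1]
E
python3 - <<'E'
from h import *
ps=vision.get_image("side");pt=vision.get_image("top")
for n,a,b in [("light",(234.7,323.5),(231.5,292.8)),("large",(242.7,226.6),(309.2,175.8)),("small",(246.5,327.5),(239.2,311.6)),("cell",(309.5,377.1),(263.8,434.8)),("medA",(241.8,314.1),(231.6,276.3)),("medB",(280,291.9),(298.5,320.7)),("medC",(245.8,370.6),(185.8,314.1)),("tee",(289.9,254.5),(335.3,294)),("coup",(266.9,232.4),(336.6,233.4)),("bush",(313.2,303.1),(315.8,360.2)),("elb",(211,255.2),(240.9,129.3))]:
    q,e=tri(ps,a,pt,b);print(n,q.round(0),round(e,1))
c=np.vstack([cv2.resize(p["image"][y:y+225,x:x+400],(800,450))[:,:] for p,y,x in ((ps,180,170),)])
cv2.imwrite("pics/s.png",cv2.resize(ps["image"][170:380,180:460],(800,600)))
cv2.imwrite("pics/t.png",cv2.resize(pt["image"][150:390,90:530],(800,436)))
E
```

```text
light [599.   5.  96.] 1.7
large [448. 309.  -0.] 3.9
small [579. -37.  82.] 0.4
cell [ 501. -327.   52.] 1.7
medA [606.  50.  53.] 12.5
medB [443. -47.  30.] 1.0
medC [728. -55.  36.] 4.4
tee [363.  24.  -3.] 0.5
coup [375. 169.   1.] 8.6
bush [ 401. -144.  -12.] 6.6
elb [627. 415.  16.] 0.5
```

View pics/s.png

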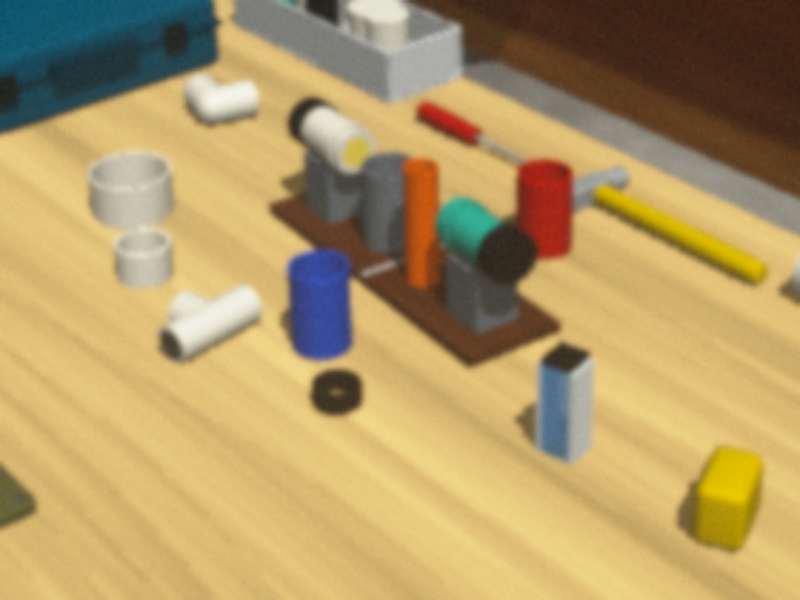

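View pics/t.png

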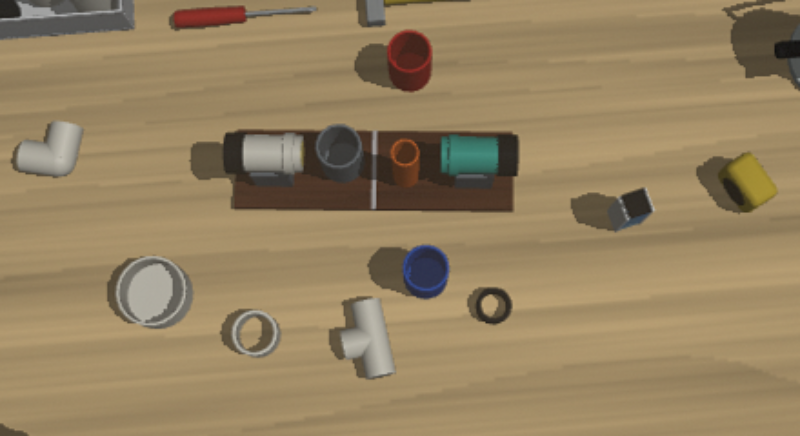

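The side view shows the grey medium cup at the lamp end and the orange small cup at the sensor end, at about (385,205) and (420,225) in the crop. The blue and red cups are decoys. The cell is at the right, about (565,400), turned roughly 30°. Next I fit known shapes to the outlines.

```bash
cat >> h.py <<'E'
from scipy.optimize import minimize
A=np.linspace(0,2*np.pi,40)
def cyl(x,y,z0,r,h): return np.array([[x+r*np.cos(a),y+r*np.sin(a),z] for z in (z0,z0+h) for a in A])
def box(x,y,z0,w,yaw):
    c,s=np.cos(yaw),np.sin(yaw);return np.array([[x+c*u-s*v,y+s*u+c*v,z] for z in (z0,z0+w[2]) for u in (-w[0]/2,w[0]/2) for v in (-w[1]/2,w[1]/2)])
def iou(p,reg,X,S=4):
    uv=proj(p,X)[:,::-1]
    h=cv2.convexHull(((uv+.5)*S*16).astype(np.int32).reshape(-1,1,2))
    m=np.zeros((480*S,640*S),np.uint8);cv2.fillConvexPoly(m,h,1,shift=4)
    m=cv2.resize(m.astype(np.float32),(640,480),interpolation=cv2.INTER_AREA)
    return np.minimum(m,reg).sum()/np.maximum(m,reg).sum()
def fit(p,reg,f,x0):
    sx=np.vstack([x0]+[np.array(x0)+np.eye(len(x0))[i]*(15 if i<2 else .3) for i in range(len(x0))])
    r=minimize(lambda v:-iou(p,reg,f(*v)),x0,method="Nelder-Mead",options=dict(initial_simplex=sx,xatol=.01,fatol=1e-5,maxiter=120));return r.x,-r.fun
def reg(p,t,xyz):
    q=proj(p,[xyz])[0]
    ds=[d for d in vision.outline_of(p,t)]
    if not ds: return None
    return min(ds,key=lambda d:np.hypot(*(np.argwhere(d["region"]).mean(0)-q)))["region"].astype(np.float32)
E
python3 - <<'E'
from h import *
for n in ("top","side"):
    p=vision.get_image(n)
    for t,f,x0,z in [("medium_mid",lambda x,y:cyl(x,y,12,30,90),(606,50),57),("small_mid",lambda x,y:cyl(x,y,12,18,130),(579,-37),77),("large_cup",lambda x,y:cyl(x,y,0,46,50),(448,309),25),("cell_mid",lambda x,y,a:box(x,y,0,(32,38,100),a),(501,-327,.4),50)]:
        if n=="side" and t in("medium_mid",): continue
        r=reg(p,t,(*x0[:2],z))
        if r is None: print(n,t,"none");continue
        v,s=fit(p,r,f,x0);print(n,t,v.round(2),round(s,3))
        if t=="cell_mid":
            for a in np.arange(0,1.6,.2): v,s=fit(p,r,f,(*x0[:2],a));print("   ",v.round(2),round(s,3))
    if n=="top":
        im=p["image"].astype(int);b,g,r=im[...,0],im[...,1],im[...,2]
        m=((r<120)&(r>g*1.4)&(r>35)).astype(np.uint8);m[:, :200]=0;m[:215]=0;m[275:]=0;m[:,390:]=0
        # front board edge (lowest brown row per column)
        cols=[c for c in range(225,368) if m[:,c].any()];pts=np.array([[c,np.where(m[:,c])[0].max()] for c in cols])
        W=np.array([onz(p,(v+.5,u),12) for u,v in pts]);k=np.polyfit(W[:,1],W[:,0],1)
        for _ in range(3):
            e=abs(W[:,0]-np.polyval(k,W[:,1]));W=W[e<3];k=np.polyfit(W[:,1],W[:,0],1)
        print("front edge x=",k,"n",len(W),"yrange",W[:,1].min(),W[:,1].max()," axis x at y=5:",np.polyval(k,5)+55,"light tip",onz(p,(231.5,292.8),100))
E
```

```text
top medium_mid [606.  50.] 0.0
top small_mid [579.36 -39.39] 0.953
top large_cup [442.61 305.32] 0.972
top cell_mid [ 4.9922e+02 -3.3042e+02  1.8000e-01] 0.917
    [ 4.9941e+02 -3.3139e+02  2.3000e-01] 0.916
    [ 4.9915e+02 -3.3054e+02  2.0000e-01] 0.917
    [ 4.9922e+02 -3.3042e+02  1.8000e-01] 0.917
    [ 4.9928e+02 -3.3064e+02  2.0000e-01] 0.917
    [ 498.85 -330.76    1.97] 0.862
    [ 499.05 -330.83    1.92] 0.864
    [ 498.83 -330.75    1.97] 0.862
    [ 498.92 -330.53    1.95] 0.864
front edge x= [9.09820776e-02 5.35006215e+02] n 126 yrange -168.813014594231 180.89310269598735  axis x at y=5: 590.461125482967 light tip [597.04198217   5.81992639 100.        ]
side small_mid [577.64 -38.84] 0.928
side large_cup none
side cell_mid [ 4.9906e+02 -3.2843e+02  3.4000e-01] 0.931
    [ 4.9841e+02 -3.2920e+02  3.4000e-01] 0.931
    [ 4.9908e+02 -3.2853e+02  3.4000e-01] 0.931
    [ 4.9906e+02 -3.2843e+02  3.4000e-01] 0.931
    [ 4.9934e+02 -3.2841e+02  3.2000e-01] 0.93
    [ 498.37 -328.86    1.38] 0.918
    [ 497.13 -329.85    1.72] 0.925
    [ 497.58 -330.13    1.74] 0.929
    [ 497.88 -329.61    1.76] 0.928
```

```bash
python3 -m creep '[[0,[-10,0,0],[8.5,0,0]],[0,[0,0,0],[8.5,0,0]]]'
```

```text
time: 1.95
eef_pos: [273.7, 562.6, 315.0]
tool_rot: [[0.001, -0.728, 0.686], [0.002, 0.686, 0.728], [-1.0, 0.001, 0.002]]
contact_force: [-0.6, 1.0, 0.4]
width: 85.3
```

```bash
python3 -m creep '[[0,[0,0,0],[8.5,0,0]],[0,[0,0,0],[8.5,0,0]],[0,[0,0,0],[8.5,0,0]],[0,[0,0,0],[8.5,0,0]],[0,[0,0,0],[8.5,0,0]],[0,[0,0,0],[8.5,0,0]],[0,[0,0,0],[1,0,0]]]'
cat >> h.py <<'E'
def go(x,y,z,gx=54,yaw=None):
    """rows needed: grasp point to world x,y,z"""
    o=monitor.get_obs();R=np.array(o["tool_rot"]);g=np.array(o["eef_pos"])+R[:,0]*gx
    d=np.array([x,y,z])-g
    print("grasp",g.round(1),"width",round(o["width"],1),"t",o["time"],"tool shift",(R.T@d).round(1),"jaw yaw deg",np.degrees(np.arctan2(R[1,2],R[0,2])).round(1),"tilt",R[:,0].round(3))
E
python3 -c "
from h import *
go(606,50,260)
p=vision.get_image('top')
for d in vision.outline_of(p,'medium_mid'): print(d['conf'],np.argwhere(d['region']).mean(0), end=' ')
"
```

```text
time: 2.65
eef_pos: [273.1, 562.2, 313.9]
tool_rot: [[0.0, 0.087, 0.996], [-0.0, 0.996, -0.087], [-1.0, -0.0, 0.0]]
contact_force: [-0.0, 0.6, -0.1]
width: 85.4
grasp [273.1 562.2 259.9] width 85.4 t 2.65 tool shift [   0.  -481.3  376.2] jaw yaw deg -5.0 tilt [ 0. -0. -1.]
0.9 [299.28350515 323.71134021] 0.85 [182.51966292 315.11938202] 0.81 [233.88244514 277.06112853] 0.46 [264.65330189 436.84433962]
```

```bash
python3 -m creep '[[0,[-5,-30,32],[0,0,0]],[0,[-5,-30,32],[0,0,0]],[0,[-5,-30,32],[0,0,0]],[0,[-5,-30,32],[0,0,0]],[0,[-5,-30,32],[0,0,0]],[0,[-5,-30,32],[0,0,0]],[0,[-5,-30,32],[0,0,0]],[0,[-5,-30,32],[0,0,0]]]'
python3 -m creep '[[0,[0,-35,28],[0,0,0]],[0,[0,-35,28],[0,0,0]],[0,[0,-35,26],[0,0,0]],[0,[0,-35,20],[0,0,0]],[0,[0,-40,10],[0,0,0]],[0,[0,-30,8],[0,0,0]],[0,[0,-30,0],[0,0,0]],[0,[0,0,0],[0,0,0]]]'
python3 - <<'E'
from h import *
go(606,50,260)
p=vision.get_image("wrist");cv2.imwrite("pics/w1.png",p["image"])
R=cv2.Rodrigues(np.array(p["rvec"],float))[0];print((-R.T@np.ravel(p["tvec"])).round(0),R.round(2).tolist())
for t,f,x0,z in [("medium_mid",lambda x,y:cyl(x,y,12,30,90),(606,50),57),("small_mid",lambda x,y:cyl(x,y,12,18,130),(579,-37),77)]:
    print(t,[(round(d['conf'],2),(np.array(d["location"])*[480,640]).round(0)) for d in vision.tip_of(p,t)])
    r=reg(p,t,(*x0[:2],z))
    if r is not None: v,s=fit(p,r,f,x0);print(t,v.round(1),round(s,3))
for d in vision.tip_of(p,"light")[:2]:
    print("light",d["conf"],onz(p,np.array(d["location"])*[480,640],100).round(1))
p=vision.get_image("top")
r=reg(p,"medium_mid",(606,50,57))
if r is not None: print("top",*fit(p,r,lambda x,y:cyl(x,y,12,30,90),(606,50)))
E
```

```text
time: 3.55
eef_pos: [508.9, 299.3, 354.3]
tool_rot: [[0.0, 0.083, 0.997], [0.0, 0.997, -0.083], [-1.0, 0.0, 0.0]]
contact_force: [0.6, 0.5, 0.3]
width: 85.3
time: 4.35
eef_pos: [606.6, 44.6, 354.1]
tool_rot: [[-0.0, 0.092, 0.996], [-0.004, 0.996, -0.092], [-1.0, -0.004, 0.0]]
contact_force: [-0.2, -0.1, -0.5]
width: 85.6
grasp [606.6  44.4 300.1] width 85.6 t 4.35 tool shift [40.1  5.7 -1.1] jaw yaw deg -5.3 tilt [-0.    -0.004 -1.   ]
[614. 110. 423.] [[1.0, -0.09, -0.0], [-0.09, -0.96, 0.26], [-0.02, -0.26, -0.96]]
medium_mid [(0.94, array([202., 316.])), (0.74, array([293., 457.])), (0.72, array([317., 155.])), (0.22, array([306., 295.]))]
medium_mid [606.   47.2] 0.975
small_mid [(0.62, array([307., 296.]))]
small_mid [579.9 -36.5] 0.971
light 0.58 [589.    6.1 100. ]
top [606.  50.] 0.0
```

View pics/w1.png

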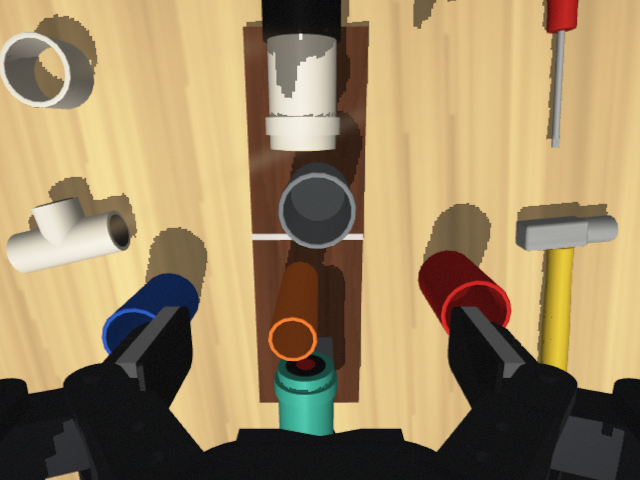

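```bash
python3 - <<'E'
from h import *
go(606,47.5,86)
p=vision.get_image("wrist")
for a in [(237,252),(237,364),(27,245),(402,260),(23,368),(402,358)]: print(onz(p,a,12).round(1))
im=p["image"].astype(int)
m=(im.min(2)>190)&(im.max(2)-im.min(2)<40);m[:225]=0;m[250:]=0;m[:,:240]=0;m[:,380:]=0
q=np.argwhere(m);print(q.min(0),q.max(0),q.mean(0),onz(p,q.mean(0)+.0,12))
E
```

```text
grasp [606.6  52.8 299.8] width 85.3 t 4.75 tool shift [ 2.138e+02 -5.500e+00 -1.000e-01] jaw yaw deg -4.8 tilt [-0.     0.001 -1.   ]
[537.9  19.   12. ]
[648.2   9.8  12. ]
[555.4 207.6  12. ]
[ 523.4 -168.1   12. ]
[662.7 201.8  12. ]
[ 631.  -177.1   12. ]
[244 253] [249 362] [246.31889764 296.82283465] [581.13624117   5.76608365  12.        ]
```

The wrist view shows the medium rim centred at (316,205), the small rim at (295,338) and the white line at row 237, columns 252–364. That puts the light at about (593, 5). Descending on the medium cup.

```bash
python3 -m creep '[[0,[40,-3,0],[0,0,0]],[0,[45,0,0],[0,0,0]],[0,[40,0,0],[0,0,0]],[0,[40,0,0],[0,0,0]],[0,[0,0,0],[0,0,0]],[0,[0,0,0],[0,0,0]]]' 
python3 - <<'E'
from h import *
go(606,47.5,86)
p=vision.get_image("wrist")
for t,f,x0,z in [("medium_mid",lambda x,y:cyl(x,y,12,30,90),(606,50),57)]:
    r=reg(p,t,(*x0[:2],z))
    if r is not None: v,s=fit(p,r,f,x0);print(t,v.round(1),round(s,3))
E
```

```text
time: 5.4
eef_pos: [606.6, 48.7, 189.2]
tool_rot: [[-0.0, 0.086, 0.996], [-0.0, 0.996, -0.086], [-1.0, -0.0, -0.0]]
contact_force: [0.5, 0.3, 0.0]
width: 85.6
grasp [606.6  48.7 135.2] width 85.6 t 5.4 tool shift [49.2 -1.3 -0.5] jaw yaw deg -4.9 tilt [-0. -0. -1.]
medium_mid [606.  48.] 0.953
```

```bash
python3 -m creep '[[0,[25,-1,-0.5],[0,0,0]],[0,[24,0,0],[0,0,0]],[0,[0,0,0],[0,0,0]],[140,[0,0,0],[0,0,0]],[140,[0,0,0],[0,0,0]],[140,[0,0,0],[0,0,0]],[140,[0,0,0],[0,0,0]],[140,[0,0,0],[0,0,0]]]' 30
python3 -m creep '[[140,[-15,0,0],[0,0,0]],[140,[-35,0,0],[0,0,0]],[140,[-40,0,0],[0,0,0]],[140,[-45,0,0],[0,0,0]],[140,[-30,0,0],[0,0,0]],[140,[0,0,0],[0,0,0]]]'
python3 -c "
from h import *
go(443,305,240)"
```

```text
time: 6.3
eef_pos: [606.8, 47.5, 142.3]
tool_rot: [[0.003, 0.086, 0.996], [0.0, 0.996, -0.086], [-1.0, 0.001, 0.003]]
contact_force: [-2.0, -0.1, 5.2]
width: 59.4
time: 6.9
eef_pos: [608.5, 47.4, 311.7]
tool_rot: [[0.012, 0.087, 0.996], [0.001, 0.996, -0.087], [-1.0, 0.002, 0.012]]
contact_force: [0.2, 0.5, -1.7]
width: 58.9
grasp [609.1  47.5 257.7] width 58.9 t 6.9 tool shift [  16.   242.1 -188. ] jaw yaw deg -5.0 tilt [ 0.012  0.001 -1.   ]
```

```bash
python3 -m creep '[[140,[0,30,-23],[0,0,0]],[140,[0,35,-27],[0,0,0]],[140,[0,35,-27],[0,0,0]],[140,[0,35,-27],[0,0,0]],[140,[0,35,-27],[0,0,0]],[140,[0,35,-27],[0,0,0]],[140,[0,25,-19],[0,0,0]],[140,[0,12,-11],[0,0,0]]]'
python3 -m creep '[[140,[0,0,0],[0,0,0]],[140,[0,0,0],[0,0,0]],[140,[0,0,0],[0,0,0]]]'
python3 - <<'E'
from h import *
p=vision.get_image("wrist");cv2.imwrite("pics/w2.png",p["image"])
for t,f,x0,z in [("large_cup",lambda x,y:cyl(x,y,0,46,50),(443,305),25)]:
    r=reg(p,t,(*x0[:2],z))
    if r is not None:
        v,s=fit(p,r,f,x0);print(t,v.round(1),round(s,3)); go(*v,86-12+5)
p=vision.get_image("top");r=reg(p,"large_cup",(443,305,25))
if r is not None: print(fit(p,r,lambda x,y:cyl(x,y,0,46,50),(443,305)))
go(443,305,240)
E
```

```text
time: 7.7
eef_pos: [436.5, 308.2, 305.0]
tool_rot: [[-0.002, 0.081, 0.997], [0.002, 0.997, -0.081], [-1.0, 0.002, -0.002]]
contact_force: [0.0, -0.7, -0.8]
width: 59.0
time: 8.0
eef_pos: [440.4, 303.0, 305.0]
tool_rot: [[0.001, 0.089, 0.996], [-0.001, 0.996, -0.089], [-1.0, -0.001, 0.001]]
contact_force: [-0.4, -0.7, -1.2]
width: 59.1
large_cup [444.6 307.2] 0.596
grasp [440.4 303.2 251. ] width 59.0 t 8.1 tool shift [172.    4.5   3.8] jaw yaw deg -5.1 tilt [ 0.    -0.001 -1.   ]
(array([441.92357051, 303.68074049]), np.float64(0.6202566623687744))
grasp [440.  303.8 250.9] width 59.2 t 8.2 tool shift [10.9  1.5  2.9] jaw yaw deg -5.1 tilt [ 0. -0. -1.]
```

View pics/w2.png

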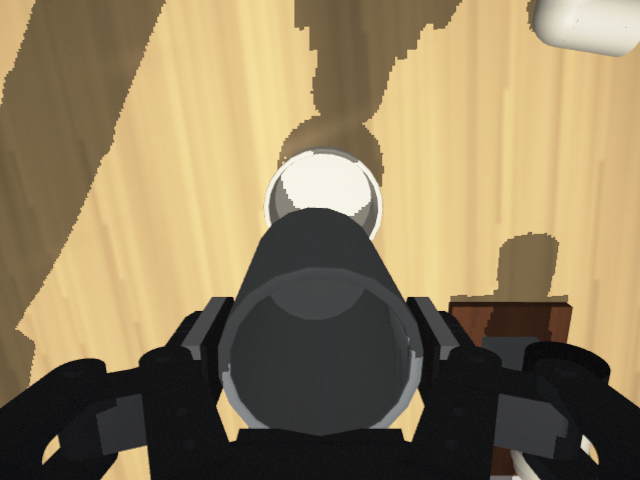

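The large cup shows at (323,205), directly beyond the carried cup, so they line up. Lowering.

```bash
python3 -m creep '[[140,[25,2,3],[0,0,0]],[140,[35,0,0],[0,0,0]],[140,[35,0,0],[0,0,0]],[140,[10,0,0],[0,0,0]],[140,[0,0,0],[0,0,0]],[140,[0,0,0],[0,0,0]]]'
python3 - <<'E'
from h import *
p=vision.get_image("wrist")
go(444,306,79)
for n in("top","side"):
    p=vision.get_image(n);r=reg(p,"large_cup",(443,305,25));cv2.imwrite(f"pics/l_{n}.png",cv2.resize(p["image"][200:360,130:290],(600,600)))
E
```

```text
time: 8.8
eef_pos: [443.4, 306.8, 201.0]
tool_rot: [[0.002, 0.087, 0.996], [0.001, 0.996, -0.087], [-1.0, 0.001, 0.002]]
contact_force: [0.4, 0.2, -0.7]
width: 59.6
grasp [443.7 307.  147.4] width 59.1 t 8.85 tool shift [68.4 -1.1  0.2] jaw yaw deg -5.0 tilt [ 0.002  0.002 -1.   ]
```

View pics/l_side.png

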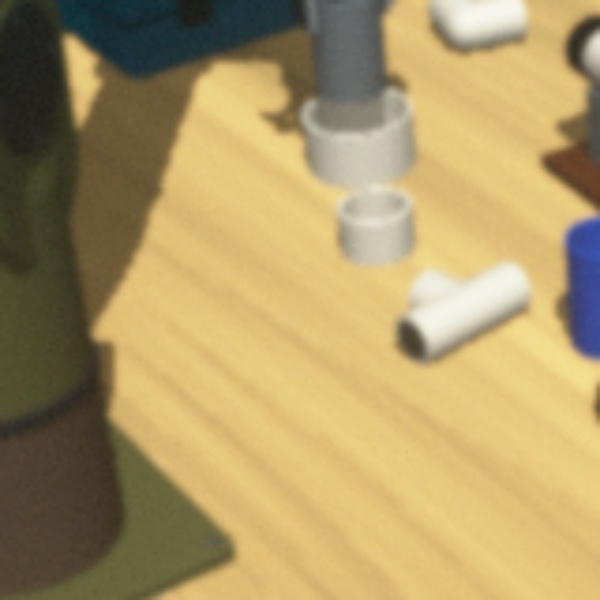

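The carried cup hangs over the large cup at column 350 against 357, so I nudge about 4 mm and lower it.

```bash
python3 -m creep '[[140,[20,-2,2],[0,0,0]],[140,[25,0,0],[0,0,0]],[140,[17,0,0],[0,0,0]],[140,[0,0,0],[0,0,0]],[140,[3,0,0],[0,0,0]],[140,[3,0,0],[0,0,0]],[140,[0,0,0],[0,0,0]]]'
python3 -c "
from h import *
go(444,306,79)"
```

```text
time: 9.75
eef_pos: [443.9, 305.3, 134.1]
tool_rot: [[0.0, 0.085, 0.996], [0.002, 0.996, -0.085], [-1.0, 0.002, 0.0]]
contact_force: [-3.6, 0.0, 9.8]
width: 59.1
grasp [443.9 305.4  80.1] width 59.1 t 9.75 tool shift [1.2 0.6 0.1] jaw yaw deg -4.9 tilt [ 0.     0.002 -1.   ]
```

```bash
python3 -m creep '[[0,[0,0,0],[0,0,0]],[0,[0,0,0],[0,0,0]],[0,[0,0,0],[0,0,0]],[0,[0,0,0],[0,0,0]],[0,[-30,0,0],[0,0,0]],[0,[-45,0,0],[0,0,0]],[0,[-45,0,0],[0,0,0]],[0,[-45,0,0],[0,0,0]]]'
python3 -m creep '[[0,[-20,0,0],[0,0,0]],[0,[0,0,0],[0,0,0]],[0,[0,0,0],[0,0,0]]]'
python3 - <<'E'
from h import *
go(579.5,-37.5,260)
p=vision.get_image("wrist");cv2.imwrite("pics/w3.png",p["image"])
for t,f,x0,z in [("medium_mid",lambda x,y:cyl(x,y,5,30,90),(444,306),50)]:
    r=reg(p,t,(*x0[:2],z))
    if r is not None: v,s=fit(p,r,f,x0);print(t,v.round(1),round(s,3))
E
```

```text
time: 10.55
eef_pos: [444.1, 304.0, 298.5]
tool_rot: [[-0.0, 0.086, 0.996], [-0.0, 0.996, -0.086], [-1.0, -0.0, -0.0]]
contact_force: [1.3, 0.3, 0.2]
width: 85.3
time: 10.85
eef_pos: [444.1, 304.2, 316.6]
tool_rot: [[-0.0, 0.086, 0.996], [-0.0, 0.996, -0.086], [-1.0, -0.0, -0.0]]
contact_force: [-0.1, -0.5, -0.7]
width: 85.5
grasp [444.  304.2 262.6] width 85.5 t 10.85 tool shift [   2.6 -328.7  164.4] jaw yaw deg -4.9 tilt [-0. -0. -1.]
medium_mid [444.2 305. ] 0.958
```

View pics/w3.png

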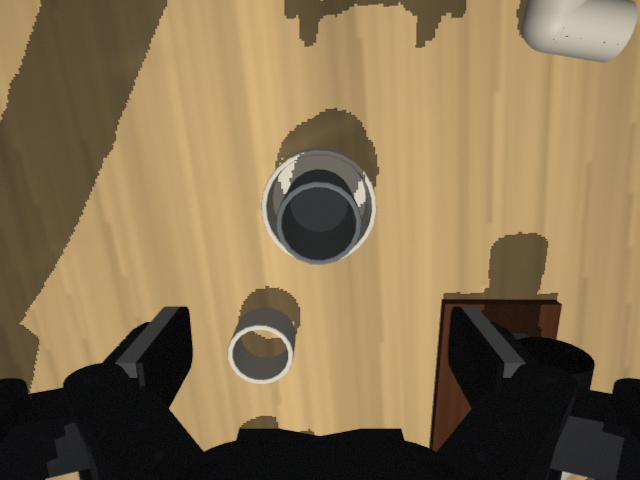

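The medium rim (319,222) sits inside the large cup (320,205), upright and seated. Going to the small cup.

```bash
python3 -m creep '[[0,[0,-30,15],[0,0,0]],[0,[0,-44,22],[0,0,0]],[0,[0,-44,22],[0,0,0]],[0,[0,-44,22],[0,0,0]],[0,[0,-44,22],[0,0,0]],[0,[0,-44,22],[0,0,0]],[0,[0,-44,22],[0,0,0]],[0,[0,-35,17],[0,0,0]]]'
python3 -m creep '[[0,[0,0,0],[0,0,0]],[0,[30,0,0],[0,0,0]],[0,[30,0,0],[0,0,0]],[0,[0,0,0],[0,0,0]],[0,[0,0,0],[0,0,0]]]'
python3 - <<'E'
from h import *
p=vision.get_image("wrist")
for t,f,x0,z in [("small_mid",lambda x,y:cyl(x,y,12,18,130),(579.5,-37.5),77)]:
    r=reg(p,t,(*x0[:2],z))
    if r is not None: v,s=fit(p,r,f,x0);print(t,v.round(1),round(s,3))
go(579.5,-37.5,121)
E
```

```text
time: 11.75
eef_pos: [579.4, -41.1, 315.1]
tool_rot: [[-0.003, 0.089, 0.996], [-0.001, 0.996, -0.089], [-1.0, -0.001, -0.003]]
contact_force: [0.1, -0.9, 0.4]
width: 85.3
time: 12.25
eef_pos: [578.8, -37.0, 256.1]
tool_rot: [[-0.003, 0.086, 0.996], [0.0, 0.996, -0.086], [-1.0, 0.0, -0.003]]
contact_force: [0.2, -0.6, -0.5]
width: 85.3
small_mid [580.2 -37.1] 0.965
grasp [580.1 -37.3 203.8] width 85.6 t 12.35 tool shift [82.8 -0.3 -0.7] jaw yaw deg -4.9 tilt [ 0.002  0.    -1.   ]
```

```bash
python3 -m creep '[[0,[40,0,0],[0,0,0]],[0,[43,0,0],[0,0,0]],[0,[0,0,0],[0,0,0]],[200,[0,0,0],[0,0,0]],[200,[0,0,0],[0,0,0]],[200,[0,0,0],[0,0,0]],[200,[0,0,0],[0,0,0]],[200,[0,0,0],[0,0,0]]]' 30
python3 -m creep '[[200,[0,0,0],[0,0,0]],[200,[0,0,0],[0,0,0]],[200,[-15,0,0],[0,0,0]],[200,[-35,0,0],[0,0,0]],[200,[-45,0,0],[0,0,0]],[200,[-45,0,0],[0,0,0]],[200,[-25,0,0],[0,0,0]],[200,[0,0,0],[0,0,0]]]'
python3 -c "
from h import *
go(444.2,305,280)"
```

```text
time: 13.15
eef_pos: [580.1, -37.6, 176.1]
tool_rot: [[0.003, 0.086, 0.996], [0.0, 0.996, -0.086], [-1.0, 0.0, 0.003]]
contact_force: [-1.9, 0.5, 8.4]
width: 35.9
time: 13.95
eef_pos: [581.4, -37.9, 344.2]
tool_rot: [[0.01, 0.086, 0.996], [-0.0, 0.996, -0.086], [-1.0, 0.001, 0.01]]
contact_force: [0.4, -0.6, -1.1]
width: 36.1
grasp [582.  -37.9 290.2] width 36.1 t 13.95 tool shift [   8.7  329.7 -167. ] jaw yaw deg -5.0 tilt [ 0.01 -0.   -1.  ]
```

```bash
python3 -m creep '[[200,[0,30,-15],[0,0,0]],[200,[0,44,-22],[0,0,0]],[200,[0,44,-22],[0,0,0]],[200,[0,44,-22],[0,0,0]],[200,[0,44,-22],[0,0,0]],[200,[0,44,-22],[0,0,0]],[200,[0,44,-22],[0,0,0]],[200,[0,36,-18],[0,0,0]]]'
python3 -m creep '[[200,[0,0,0],[0,0,0]],[200,[20,0,0],[0,0,0]],[200,[0,0,0],[0,0,0]],[200,[0,0,0],[0,0,0]]]'
python3 - <<'E'
from h import *
go(444.2,305,120)
p=vision.get_image("side");print(proj(p,[[444,305,95]]));cv2.imwrite("pics/s4.png",cv2.resize(p["image"][130:260,160:290],(600,600)))
E
```

```text
time: 14.75
eef_pos: [441.2, 308.1, 338.4]
tool_rot: [[-0.001, 0.084, 0.996], [0.0, 0.996, -0.084], [-1.0, 0.0, -0.001]]
contact_force: [0.9, 0.3, -1.3]
width: 35.8
time: 15.15
eef_pos: [443.3, 304.5, 318.6]
tool_rot: [[-0.001, 0.087, 0.996], [-0.001, 0.996, -0.087], [-1.0, -0.001, -0.001]]
contact_force: [0.7, -0.1, -0.5]
width: 35.8
grasp [443.2 304.5 264.6] width 35.8 t 15.15 tool shift [144.6   0.8   1.1] jaw yaw deg -5.0 tilt [-0.001 -0.001 -1.   ]
[[216.72218024 223.90781586]]
```

View pics/s4.png

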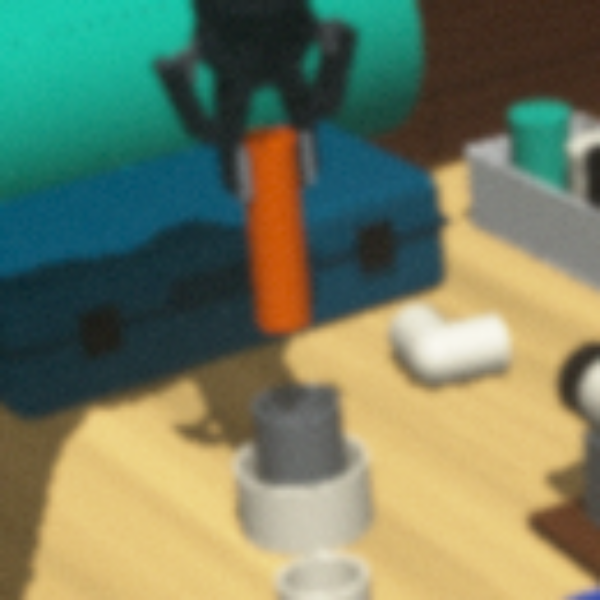

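The small cup hangs at (285,325), above the medium rim at (297,400). The lean in the picture accounts for most of that offset, and a 2 mm nudge covers the rest.

```bash
python3 -m creep '[[200,[20,-1,2],[0,0,0]],[200,[35,0,0],[0,0,0]],[200,[35,0,0],[0,0,0]],[200,[30,0,0],[0,0,0]],[200,[17,0,0],[0,0,0]],[200,[5,0,0],[0,0,0]],[200,[0,0,0],[0,0,0]],[200,[0,0,0],[0,0,0]]]'
python3 -c "
from h import *
go(444.2,305,120)"
```

```text
time: 16.0
eef_pos: [446.2, 304.6, 178.1]
tool_rot: [[0.002, 0.087, 0.996], [0.001, 0.996, -0.087], [-1.0, 0.002, 0.002]]
contact_force: [0.7, 0.5, -1.3]
width: 36.2
grasp [446.3 304.6 124.1] width 36.2 t 16.0 tool shift [ 4.1  0.2 -2.1] jaw yaw deg -5.0 tilt [ 0.002  0.001 -1.   ]
```

```bash
python3 -m creep '[[200,[3,0,0],[0,0,0]],[200,[3,0,0],[0,0,0]],[200,[0,0,0],[0,0,0]]]'
python3 -m creep '[[0,[0,0,0],[0,0,0]],[0,[0,0,0],[0,0,0]],[0,[0,0,0],[0,0,0]],[0,[0,0,0],[0,0,0]],[0,[0,0,0],[0,0,0]],[0,[-30,0,0],[0,0,0]],[0,[-45,0,0],[0,0,0]],[0,[-45,0,0],[0,0,0]]]'
python3 -m creep '[[0,[-20,0,0],[0,0,0]],[0,[0,0,0],[0,0,0]],[0,[0,0,0],[0,0,0]]]'
python3 - <<'E'
from h import *
p=vision.get_image("wrist")
for t,f,x0,z in [("small_mid",lambda x,y:cyl(x,y,10,18,130),(446,305),75)]:
    r=reg(p,t,(*x0[:2],z))
    if r is not None: v,s=fit(p,r,f,x0);print(t,v.round(1),round(s,3))
q=vision.get_image("side")
a=cv2.resize(p["image"],(400,300));b=cv2.resize(q["image"][160:260,170:303],(400,300))
cv2.imwrite("pics/n.png",np.hstack([a,b]));go(499,-329.5,220)
E
```

```text
time: 16.3
eef_pos: [445.6, 305.0, 173.7]
tool_rot: [[0.002, 0.086, 0.996], [0.003, 0.996, -0.086], [-1.0, 0.003, 0.001]]
contact_force: [-3.8, -1.1, 20.4]
width: 35.8
time: 17.1
eef_pos: [444.9, 303.9, 291.7]
tool_rot: [[-0.002, 0.086, 0.996], [-0.001, 0.996, -0.086], [-1.0, -0.001, -0.001]]
contact_force: [1.1, 0.7, 0.3]
width: 85.3
time: 17.4
eef_pos: [445.1, 304.2, 310.7]
tool_rot: [[-0.0, 0.086, 0.996], [0.0, 0.996, -0.086], [-1.0, 0.0, -0.0]]
contact_force: [-0.7, -0.8, 0.5]
width: 85.3
small_mid [446.  305.4] 0.94
grasp [444.5 303.8 255.5] width 85.3 t 17.55 tool shift [  36.5 -626.1  108.9] jaw yaw deg -4.9 tilt [-0.002 -0.002 -1.   ]
```

View pics/n.png

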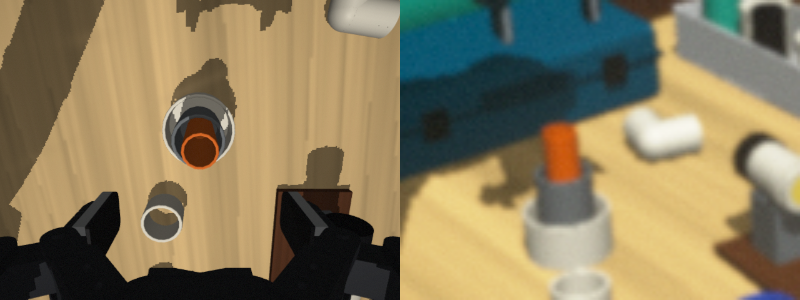

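Nested correctly in both views: orange inside grey inside cream, upright. Now over to the cell.

```bash
python3 -m creep '[[0,[0,-30,5],[0,0,0]],[0,[0,-46,8],[0,0,0]],[0,[0,-46,8],[0,0,0]],[0,[0,-46,8],[0,0,0]],[0,[0,-46,8],[0,0,0]],[0,[0,-46,8],[0,0,0]],[0,[0,-46,8],[0,0,0]],[0,[0,-46,8],[0,0,0]]]'
python3 -m creep '[[0,[0,-46,8],[0,0,0]],[0,[0,-46,8],[0,0,0]],[0,[0,-46,8],[0,0,0]],[0,[0,-46,8],[0,0,0]],[0,[0,-46,8],[0,0,0]],[0,[0,-44,8],[0,0,0]],[0,[0,0,0],[0,0,0]]]'
python3 -m creep '[[0,[0,0,0],[8.5,0,0]],[0,[0,0,0],[8.5,0,0]],[0,[0,0,0],[8.5,0,0]],[0,[0,0,0],[8.5,0,0]],[0,[0,0,0],[8.5,0,0]],[0,[0,0,0],[8.5,0,0]],[0,[0,0,0],[8.5,0,0]],[0,[0,0,0],[8.5,0,0]]]'
python3 -m creep '[[0,[0,0,0],[0,0,0]],[0,[0,0,0],[0,0,0]]]'
python3 - <<'E'
from h import *
p=vision.get_image("wrist");cv2.imwrite("pics/w5.png",p["image"])
print(monitor.get_obs()["joint_pos"])
r=reg(p,"cell_mid",(499,-329,50))
if r is not None:
  for a in (.1,.3,.5):
    v,s=fit(p,r,lambda x,y,a:box(x,y,0,(32,38,100),a),(499,-329,a));print(v.round(2),round(s,3))
  go(*v[:2],220)
E
```

```text
time: 18.35
eef_pos: [475.2, -53.5, 309.8]
tool_rot: [[-0.002, 0.086, 0.996], [0.0, 0.996, -0.086], [-1.0, 0.0, -0.002]]
contact_force: [1.5, 0.1, -0.5]
width: 85.4
time: 19.05
eef_pos: [497.8, -336.9, 309.4]
tool_rot: [[-0.002, 0.096, 0.995], [-0.005, 0.995, -0.096], [-1.0, -0.005, -0.001]]
contact_force: [-0.5, 0.5, -0.2]
width: 85.2
time: 19.85
eef_pos: [499.7, -327.9, 309.4]
tool_rot: [[-0.002, 0.958, 0.288], [0.002, 0.288, -0.958], [-1.0, -0.002, -0.002]]
contact_force: [-0.9, -0.3, 0.6]
width: 85.5
time: 20.05
eef_pos: [499.9, -328.2, 309.9]
tool_rot: [[-0.002, 0.955, 0.297], [0.001, 0.297, -0.955], [-1.0, -0.001, -0.001]]
contact_force: [-0.0, -0.3, -0.6]
width: 85.6
[ 0.27503164  0.67725426  0.40906935  1.66090729 -0.33102776  0.87408998
 -0.45152267]
[ 4.9989e+02 -3.2905e+02  2.5000e-01] 0.957
[ 4.9990e+02 -3.2919e+02  2.5000e-01] 0.957
[ 4.9992e+02 -3.2916e+02  2.5000e-01] 0.957
grasp [ 499.9 -328.5  256.4] width 85.3 t 20.15 tool shift [36.4 -0.1  0.7] jaw yaw deg -72.8 tilt [-0.001  0.001 -1.   ]
```

View pics/w5.png

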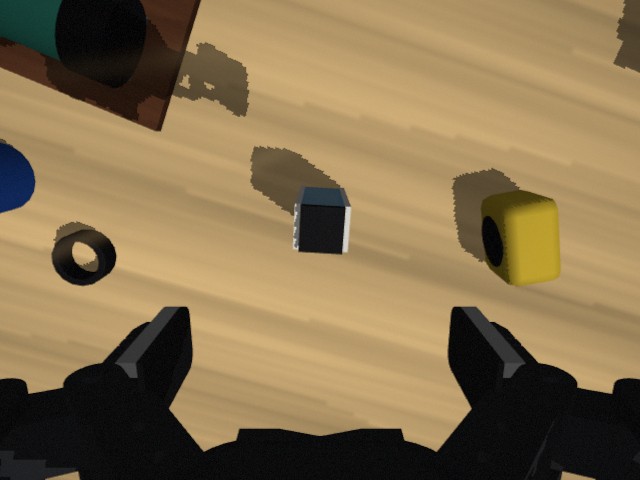

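Frosted faces are at columns 296 and 347, in the jaw direction, and the lid centre is at about (323,228). Jaw and cell yaw agree within 3°. Descending.

```bash
python3 -m creep '[[0,[40,0,0.5],[2,0,0]],[0,[45,0,0],[0,0,0]],[0,[45,0,0],[0,0,0]],[0,[35,0,0],[0,0,0]],[0,[18,0,0],[0,0,0]],[0,[0,0,0],[0,0,0]],[0,[0,0,0],[0,0,0]]]' 40
python3 - <<'E'
from h import *
p=vision.get_image("wrist");cv2.imwrite("pics/w6.png",p["image"])
r=reg(p,"cell_mid",(500,-329,50))
if r is not None:
    v,s=fit(p,r,lambda x,y,a:box(x,y,0,(32,38,100),a),(500,-329,.25));print(v.round(2),round(s,3))
go(500,-329,73)
E
```

```text
time: 20.85
eef_pos: [500.3, -329.6, 128.2]
tool_rot: [[0.0, 0.966, 0.26], [-0.0, 0.26, -0.966], [-1.0, 0.0, 0.0]]
contact_force: [-0.7, -0.6, 0.3]
width: 85.9
[ 5.0367e+02 -3.2837e+02  1.2000e-01] 0.884
grasp [ 501.  -330.1   75.4] width 85.4 t 20.95 tool shift [ 2.4 -0.7 -1.4] jaw yaw deg -74.9 tilt [ 0.002 -0.002 -1.   ]
```

View pics/w6.png

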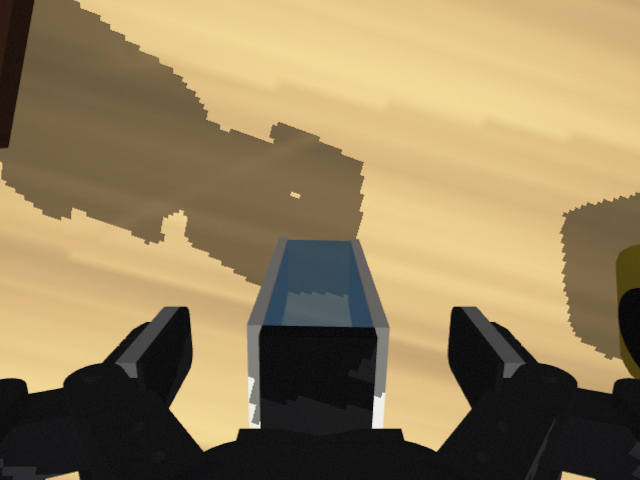

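The cell is square between the pads and centred at column 318. Closing.

```bash
python3 -m creep '[[200,[0,0,0],[0,0,0]],[200,[0,0,0],[0,0,0]],[200,[0,0,0],[0,0,0]],[200,[0,0,0],[0,0,0]],[200,[0,0,0],[0,0,0]],[200,[0,0,0],[0,0,0]],[200,[0,0,0],[0,0,0]]]' 40
python3 -m creep '[[200,[-10,0,0],[0,0,0]],[200,[-30,0,0],[0,0,0]],[200,[-40,0,0],[0,0,0]],[200,[-40,0,0],[0,0,0]],[200,[-40,0,0],[0,0,0]],[200,[-20,0,0],[0,0,0]],[200,[0,0,0],[0,0,0]]]'
python3 -c "
from h import *
go(593,5,0)"
```

```text
time: 21.65
eef_pos: [500.4, -329.3, 128.5]
tool_rot: [[0.001, 0.966, 0.26], [-0.0, 0.26, -0.966], [-1.0, 0.001, 0.0]]
contact_force: [-0.6, 1.6, 5.7]
width: 37.7
time: 22.35
eef_pos: [501.1, -330.4, 311.3]
tool_rot: [[0.006, 0.966, 0.26], [-0.004, 0.26, -0.966], [-1.0, 0.004, 0.005]]
contact_force: [1.2, -0.2, -1.7]
width: 37.9
grasp [ 501.4 -330.6  257.3] width 37.9 t 22.35 tool shift [ 256.6  174.5 -301.7] jaw yaw deg -75.0 tilt [ 0.006 -0.004 -1.   ]
```

```bash
python3 -m creep '[[200,[0,0,0],[-8.5,0,0]],[200,[0,0,0],[-8.5,0,0]],[200,[0,0,0],[-8.5,0,0]],[200,[0,0,0],[-8.5,0,0]],[200,[0,0,0],[-8.5,0,0]],[200,[0,0,0],[-8.5,0,0]],[200,[0,0,0],[-8.5,0,0]],[200,[0,0,0],[-8.5,0,0]]]'
python3 -m creep '[[200,[0,0,0],[-2,0,0]],[200,[0,0,0],[0,0,0]],[200,[0,0,0],[0,0,0]]]'
python3 -c "
from h import *
print(monitor.get_obs()['width']);go(593,5,0)"
```

```text
time: 23.15
eef_pos: [499.3, -328.6, 306.0]
tool_rot: [[-0.003, 0.115, 0.993], [0.002, 0.993, -0.115], [-1.0, 0.002, -0.003]]
contact_force: [0.6, -0.8, -1.6]
width: 37.5
time: 23.45
eef_pos: [499.8, -329.1, 307.2]
tool_rot: [[-0.001, 0.089, 0.996], [0.001, 0.996, -0.089], [-1.0, 0.001, -0.001]]
contact_force: [0.1, -0.0, -1.3]
width: 37.8
37.81097216502792
grasp [ 499.8 -329.   253.2] width 37.8 t 23.45 tool shift [253.3 340.8  63.6] jaw yaw deg -5.1 tilt [-0.001  0.001 -1.   ]
```

Moving 341 along and 64 across, still at height, then refining the light's position from the side and top views.

```bash
python3 -m creep '[[200,[0,25,5],[0,0,0]],[200,[0,45,8],[0,0,0]],[200,[0,45,8],[0,0,0]],[200,[0,45,8],[0,0,0]],[200,[0,45,8],[0,0,0]],[200,[0,45,9],[0,0,0]],[200,[0,45,9],[0,0,0]],[200,[0,30,6],[0,0,0]]]'
python3 -m creep '[[200,[0,16,3],[0,0,0]],[200,[0,0,0],[0,0,0]],[200,[0,0,0],[0,0,0]],[200,[0,0,0],[0,0,0]]]'
python3 - <<'E'
from h import *
go(593,5,124.5)
p=vision.get_image("wrist");cv2.imwrite("pics/w7.png",p["image"])
t=vision.get_image("top");s=vision.get_image("side")
for n,q in (("wrist",p),("top",t),("side",s)):
    for d in vision.tip_of(q,"light")[:1]: print(n,d["conf"],np.array(d["location"])*[480,640],onz(q,np.array(d["location"])*[480,640],100).round(1))
E
```

```text
time: 24.25
eef_pos: [589.6, -5.9, 307.7]
tool_rot: [[0.0, 0.084, 0.997], [0.002, 0.996, -0.084], [-1.0, 0.002, 0.0]]
contact_force: [0.2, -0.0, -2.0]
width: 37.8
time: 24.65
eef_pos: [592.8, 1.7, 307.9]
tool_rot: [[-0.001, 0.091, 0.996], [-0.002, 0.996, -0.091], [-1.0, -0.002, -0.0]]
contact_force: [0.4, -0.7, -1.5]
width: 37.7
grasp [592.7   1.6 253.9] width 37.7 t 24.65 tool shift [129.4   3.7   0. ] jaw yaw deg -5.2 tilt [-0.001 -0.002 -1.   ]
wrist 0.68 [220.32 312.  ] [589.5   7.5 100. ]
side 0.73 [236.112 323.904] [590.2  -8.5 100. ]
```

View pics/w7.png

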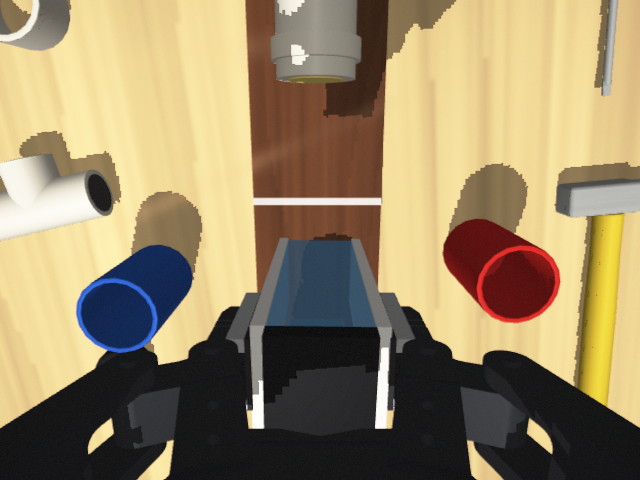

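```bash
python3 - <<'E'
from h import *
p=vision.get_image("wrist")
a,b=onz(p,(201.5,254),12),onz(p,(201.5,381.5),12);print(a,b,(a+b)/2,"yaw",np.degrees(np.arctan2(b[1]-a[1],b[0]-a[0])))
for L,Rr,row in ((272,361,50),(276,356.5,75)): print("lamp axis",onz(p,(row,(L+Rr)/2),100).round(1))
go(593,5,124.5)
E
```

```text
[538.61758889  12.47613926  12.        ] [647.73202993   2.93204497  12.        ] [593.17480941   7.70409212  12.        ] yaw -4.99886276627984
lamp axis [602.3 113.5 100. ]
lamp axis [600.9  99.6 100. ]
grasp [593.2   4.4 253.9] width 37.5 t 25.0 tool shift [129.4   0.6  -0.3] jaw yaw deg -5.0 tilt [-0. -0. -1.]
```

The white line spans columns 254–381 at row 201. That puts the light at (593.2, 7.7) with yaw −5.0°, and the lamp axis agrees. Lowering.

```bash
python3 -m creep '[[200,[25,3,0],[0,0,0]],[200,[35,0,0],[0,0,0]],[200,[35,0,0],[0,0,0]],[200,[22,0,0],[0,0,0]],[200,[12,0,0],[0,0,0]],[200,[0,0,0],[0,0,0]],[200,[0,0,0],[0,0,0]],[200,[0,0,0],[0,0,0]]]'
python3 - <<'E'
from h import *
go(593.2,7.7,124.5)
for n in("top","side"):
    p=vision.get_image(n);d=vision.tip_of(p,"cell_mid")[:1]
    if d: q=np.array(d[0]["location"])*[480,640];print(n,d[0]["conf"],q,onz(p,q,100).round(1))
    r=reg(p,"cell_mid",(593,8,100))
    print(n,proj(p,[[593.2,7.7,100]]))
cv2.imwrite("pics/f.png",cv2.resize(p["image"][150:300,180:380],(800,600)))
E
```

```text
time: 25.8
eef_pos: [594.6, 7.9, 180.3]
tool_rot: [[0.003, 0.086, 0.996], [0.0, 0.996, -0.086], [-1.0, 0.0, 0.003]]
contact_force: [0.2, 0.1, -1.7]
width: 37.8
grasp [594.7   7.9 126.3] width 37.8 t 25.8 tool shift [ 1.8 -0.4 -1.5] jaw yaw deg -4.9 tilt [ 0.003  0.    -1.   ]
top 0.33 [311.904 172.288] [429.9 294.8 100. ]
top [[233.14141774 292.12002741]]
side 0.85 [233.424 321.984] [596.5   8.1 100. ]
side [[233.82109793 321.17559712]]
```

View pics/f.png

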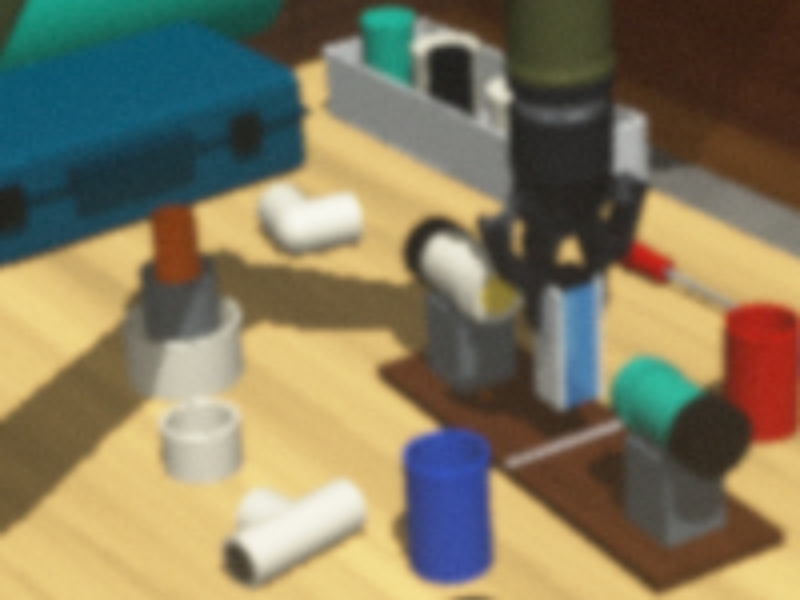

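The side view shows the cell upright between lamp and sensor, with a blue window facing the sensor and the nest intact. The detected middle is at (322.0, 233.4) and the target projects to (321.2, 233.8). A last small trim, then I hand in.

```bash
python3 -m creep '[[200,[2,0,-2],[0,0,0]],[200,[0,0,0],[0,0,0]],[200,[0,0,0],[0,0,0]],[200,[0,0,0],[0,0,0]],[200,[0,0,0],[0,0,0]]]'
python3 -c "
from h import *
go(593.2,7.7,124.5);print(ctrl.finish_job())"
```

```text
time: 26.6
eef_pos: [591.7, 8.1, 176.9]
tool_rot: [[0.0, 0.086, 0.996], [0.0, 0.996, -0.086], [-1.0, 0.0, 0.0]]
contact_force: [0.4, 0.8, -2.0]
width: 37.6
grasp [591.7   8.1 122.9] width 37.6 t 26.6 tool shift [-1.6 -0.3  1.6] jaw yaw deg -4.9 tilt [ 0.  0. -1.]
the job is handed in; nothing more can be done
None
```

The three cups are nested where the large cup stands, and the arm is holding the cell in the light path. The job was handed in at about 26.6 s; no verdict was reported.

**Cups:** I set the medium cup inside the large one, then the small one inside the medium one. The wrist and side pictures showed them nested, upright and fully down. The fitted axes of the medium and small cups were within about 2 mm of each other.

**Cell:** I gripped it by its two frosted faces at 40 N; the finger opening read 37.6 mm, as expected for 38 mm plates.
- **Position:** the last tool reading put it about 1.5 mm off the light sideways, under 1 mm along it and about 1.6 mm low.
- **Angle:** jaw yaw was −4.9° against −5.0° measured for the meter, with no tilt.

**Checks that disagreed or failed:**
- **Light position:** the network's raw estimates of the light point differed from my value by up to about 16 mm. I used the white line on the board, which agreed with the lamp axis.
- **Top camera:** after the cell was in place, it gave a false, low-confidence cell position, which I ignored.
- **Close-up fit:** the last outline fit of the cell before gripping was poor. I trusted the earlier fit and the picture instead.
- **Bystanders:** I did not measure them again afterwards. The last side view showed the elbow, tee and coupling apparently undisturbed; it did not cover the bushing or tape measure.

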